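Stack a toroidal transformer kit on its chassis stud

ROBOT

A 6-joint arm with a two-finger parallel gripper is mounted at the origin on the work surface. World frame = base frame: x ahead of the robot, y to its left, z up, the work surface at z = 0. Lengths are in m, angles in rad, forces in N, time in s.
With the tool pointing down it reaches from about 0.375 to 0.975 m from the base axis. Payload 3.8 kg.
Tool frame: the origin (TCP) lies midway between the tips of the shut fingers; the grasp point (between the pads) lies 19 mm behind it (env.pinch_z is the distance from the TCP to the grasp point, in m); z points along the fingers, y is the direction in which the jaws open and shut (so a half turn about z gives the same grasp; the last joint's range is limited). The gripper opens to 88 mm and grips with 3 to 60 N. Pads are 18 mm wide; open, the fingers measure 123 mm over their backs; the gripper's body (75 mm by 187 mm) begins 45 mm behind the grasp point.
Start: joints at [-1.305, 0.264, 1.604, -0, 1.274, -0.037], TCP at [0.201, -0.644, 0.239] pointing down, gripper open.
Joint ranges: [-2.63, 2.63], [-0.94, 2.18], [0.31, 2.57], [-1.31, 4.45], [0, 2.66], [-2.55, 2.55]. Speed limits (rad/s): [2.57, 2.57, 3.14, 3.14, 3.14, 3.14].

INTERFACE

Orientations are given as [roll, pitch, yaw] about the fixed x, y, z axes, in that order (R = Rz(yaw) Ry(pitch) Rx(roll)).
In Python, from rig import env gives the robot as it stands.
- The arm moves only by the shell command python3 -m jog 'ROWS' [FORCE]. ROWS is JSON, a list of rows, each a list of 3 entries, a list of its own where there are three numbers: the shift along the world's x, y, z in m, then the turn, a rotation vector about the world's x, y, z in rad, then the opening, from 0 (shut) to 1 (fully open). In form: [[[dx, dy, dz], [rx, ry, rz], claw], ...]. A call has exactly 8 rows; each row is the pose to reach, as a shift and turn from the pose measured when the call began; what a row does not reach only later rows make up. A row lasts 1/8 s, in which the tool goes at most 62.5 mm and 10.7 degrees, less where a joint would pass 70% of its speed; a pose out of reach is approached as far as the arm can. A call with a gripper value outside its range is refused whole. The fingers move at their own pace and stop on an object; FORCE is the grip in N (left out, the last holds). Time passes only in rows, so rows that repeat a pose let the fingers close, or fill a call up. It gives the time, the measured TCP pose, the force and the opening at its end, in the units of the state.
- env.read_state(): the state, without advancing time (a new reading comes with each control period).
- env.capture(name): name is "scene" or "top" or "wrist"; returns (picture, depth): 420x560x3 uint8, blue, green, red; 420x560 float32, m along the optical axis (not along the pixel's ray), 0 where there is no reading.
- env.calibration(name): a dict with "vertical_fov" (degrees; the focal length in pixels is half the picture's height over the tangent of half this angle, whatever the lens; pixels are square), "cx", "cy" (the principal point, pixels), "extrinsics" (4x4, takes a point from camera to world coordinates). Camera axes: x right, y down, z forward; pixel columns grow to the right and rows downward; lengths in m; the calibration is good to about 2 mm. A picture is of the moment at which its call begins: read the wrist's pose just before it. calibration takes no time and is no camera call; for the wrist camera it gives the pose at the moment of the call.
- env.sign_off(): hands the job in, once; it reports no verdict.
The state is a dict: "time": time; "qpos": joint angles; "dq": joint speeds; "tau": joint torques, N m; "tool_pos": TCP position; "tool_rot": TCP orientation; "force": force on the tool from outside, world axes, zero at the start; "ft_torque": the same for the moment, N m; "gripper_width": opening from 0.0 (shut) to 1.0 (fully open).
Only numpy, scipy, OpenCV 4.12 (cv2) and the standard library are available. Lean on these libraries where they do the work, as an engineer would, in place of code of your own. Each camera call takes 0.05 s, during which the arm holds its last target. There are 200 camera calls.

TASK

Build up the transformer on the upright stud of the chassis plate, ready for its nut: first the wide brown disc, then the copper-wound ring core, then the small brown disc, and last the steel clamp cap with its hub upwards. Thread each part over the stud, lower it gently until it lies flat on the one before (do not let it drop down the stud), and let go. Leave the multimeter, the solder spool and the screwdriver where they are.

Things in the scene. Friction and masses are not known exactly. Their poses are not given: they have to be found in the camera images.
- stud_foot (a point): Foot of the steel stud: the point on the stud's axis at the top face of the grey sheet-steel chassis plate. The plate is fixed to the bench, 130 x 110 mm (point x, y) and 4 mm thick, and its place and turn differ at each start. The stud is fixed, upright (point z), 9 mm in diameter and 56 mm high above this point, the last 6 mm tapering to 4 mm. Four brass standoffs, 6 mm in diameter and 10 mm high, stand on the plate near its corners at x = +-56, y = +-46 mm.
- wide_disc_center (a point): Centre (half-way up) of the wide disc: loose flat rigid brown fibre ring, outer diameter 62 mm, hole 22 mm, 8 mm thick, about 30 g. Lies flat on the bench. z is its axis; either face may be up.
- toroid_center (a point): Centre (half-way up) of the ring core: loose copper-wound ring, outer diameter 58 mm (59 over the winding), hole 26 mm (25 inside the winding), 22 mm high, about 300 g. Lies flat on the bench. z is its axis.
- small_disc_center (a point): Centre (half-way up) of the small disc: loose flat rigid brown fibre ring, outer diameter 46 mm, hole 20 mm, 8 mm thick, about 20 g. Lies flat on the bench. z is its axis.
- clamp_cap_center (a point): Centre (half-way up) of the clamp cap: loose steel part, 12 mm high overall: a flange 40 mm in diameter and 3 mm thick with, on top of it, a hub 28 mm in diameter; an 18 mm hole runs through both. Lies on its flange, hub up. z is its axis, pointing out of the hub. About 60 g.
- multimeter: Bystander: yellow multimeter lying on its back, 170 x 85 x 36 mm (x, y, z). Origin at the centre of its underside. Leave it alone.
- solder_spool: Bystander: upright grey spool of solder, 54 mm in diameter, 45 mm high. Origin at the centre of its underside. Leave it alone.
- screwdriver: Bystander: screwdriver lying on the bench along its x axis, handle to -x. Leave it alone.
Mind the look-alikes: they are no part of the job. Leave any red look-alike of the part that bears wide_disc_center alone. What is shaped like the part that bears small_disc_center but blue is not meant.

How it is judged:
On the way, in this order (a step that is already met when the one before it is completed fails the run):
1. the wide disc lies on the chassis plate around the stud (horizontal distance between wide_disc_center and stud_foot below 0.01 m and z of wide_disc_center in the frame of stud_foot between 0.001 and 0.007 m and angle between the z axis of wide_disc_center and the z axis of stud_foot, either way round below 0.12 rad and linear speed of wide_disc below 0.02 m/s), for 0.2 s.
2. the ring core sits on the wide disc around the stud (horizontal distance between toroid_center and stud_foot below 0.01 m and z of toroid_center in the frame of stud_foot between 0.016 and 0.022 m and angle between the z axis of toroid_center and the z axis of stud_foot, either way round below 0.12 rad and linear speed of toroid below 0.02 m/s), for 0.2 s.
3. the small disc lies on the core around the stud (horizontal distance between small_disc_center and stud_foot below 0.01 m and z of small_disc_center in the frame of stud_foot between 0.031 and 0.037 m and angle between the z axis of small_disc_center and the z axis of stud_foot, either way round below 0.12 rad and linear speed of small_disc below 0.02 m/s), for 0.2 s.
4. the clamp cap sits on the small disc around the stud, hub up (horizontal distance between clamp_cap_center and stud_foot below 0.01 m and z of clamp_cap_center in the frame of stud_foot between 0.041 and 0.047 m and angle between clamp_cap_center's own z axis and vertical below 0.12 rad and linear speed of clamp_cap below 0.02 m/s), for 0.2 s.
At the end, for the whole second after the job is handed in: Upwards from the plate around the stud: wide disc, ring core, small disc, clamp cap with hub up; each within 10 mm of the stud's axis sideways, within 3 mm of its seated height and within 0.12 rad of level; all released and at rest (all of step 1 and all of step 2 and all of step 3 and all of step 4); the robot touches nothing.
It fails at once if a part drops or is rammed down the stud (faster than 0.5 m/s while around it) ((horizontal distance between wide_disc_center and stud_foot below 0.012 m and z of wide_disc_center in the frame of stud_foot below 0.056 m and linear speed of wide_disc above 0.5 m/s) or (horizontal distance between toroid_center and stud_foot below 0.012 m and z of toroid_center in the frame of stud_foot below 0.056 m and linear speed of toroid above 0.5 m/s) or (horizontal distance between small_disc_center and stud_foot below 0.012 m and z of small_disc_center in the frame of stud_foot below 0.056 m and linear speed of small_disc above 0.5 m/s) or (horizontal distance between clamp_cap_center and stud_foot below 0.012 m and z of clamp_cap_center in the frame of stud_foot below 0.056 m and linear speed of clamp_cap above 0.5 m/s)).
It fails at once if a bystander is moved by more than 20 mm (distance of any of multimeter, solder_spool, screwdriver from where it was at the start of the episode above 0.02 m).
It also fails if it takes over 96 s, if anything falls off the work surface, if the arm or the gripper's body presses on something with over 40 N, if the wrist force passes 120 N, or if a joint passes its speed limit or range.

## Working session

There is one attempt and no reset: what is moved stays moved. The work goes in short steps, Python scripts to look and compute and a shell command to move; the robot and the scene stay as the last step left them, time stands still between calls to the robot, and variables do not carry over. Pictures are saved under pics/ and viewed, about 12 in all and at most 16, crops included, and the job is handed in when it is done.

```bash
ls; mkdir -p pics
cat > h.py <<'E'
import numpy as np, cv2
from rig import env
def cap(n):
    C=env.calibration(n); p,d=env.capture(n); return p,d,C
def world(C,u,v,d,H=420):
    f=H/2/np.tan(np.radians(C["vertical_fov"])/2)
    u,v,d=map(np.asarray,(u,v,d)); P=np.stack([(u-C["cx"])/f*d,(v-C["cy"])/f*d,d,np.ones_like(d)],-1)
    return (P@np.array(C["extrinsics"]).T)[...,:3]
def cloud(C,d):
    v,u=np.mgrid[:d.shape[0],:d.shape[1]]; return world(C,u,v,d)
E
python3 - <<'E'
from h import *
for n in("scene","top"):
    p,d,C=cap(n); cv2.imwrite(f"pics/{n}0.png",p); np.savez(f"pics/{n}0.npz",p=p,d=d)
    print(n,C)
print(env.read_state())
E
```

```text
pics
scene {'vertical_fov': 51.08870926359701, 'cx': 273.4201155158139, 'cy': 203.18511098879088, 'extrinsics': array([[-0.27060302,  0.77468382, -0.57152338,  1.40457962],
       [ 0.96266083,  0.21304718, -0.16701807,  0.2375465 ],
       [-0.00762475, -0.59537876, -0.80340898,  1.15157756],
       [ 0.        ,  0.        ,  0.        ,  1.        ]])}
top {'vertical_fov': 52.11389009407556, 'cx': 282.58886140610326, 'cy': 203.91711746124943, 'extrinsics': array([[-0.0454031 , -0.97784707,  0.20433716,  0.37642245],
       [-0.99896055,  0.04527131, -0.005322  , -0.01232913],
       [-0.00404651, -0.20436639, -0.9788861 ,  1.21398953],
       [ 0.        ,  0.        ,  0.        ,  1.        ]])}
{'time': 0.1, 'qpos': array([-1.30487260e+00,  2.64673038e-01,  1.60518401e+00, -1.58564928e-05,
        1.27370156e+00, -3.69127813e-02]), 'dq': array([ 0.00098044, -0.00195806, -0.00199178,  0.0023018 ,  0.00049563,
        0.00245792]), 'tau': array([-1.95784028e-04, -5.03621650e+01, -3.58071613e+01,  7.30260951e-02,
        2.32869212e-02, -4.96810674e-05]), 'tool_pos': array([ 0.20112718, -0.64369232,  0.23754458]), 'tool_rot': array([-3.13962748e+00, -5.74098798e-05,  3.02841107e-01]), 'force': array([-1.2388585 , -0.67237767,  0.25009205]), 'ft_torque': array([ 0.00920425,  0.00230148, -0.00418251]), 'gripper_width': 0.9955401896213018}
```

View pics/top0.png

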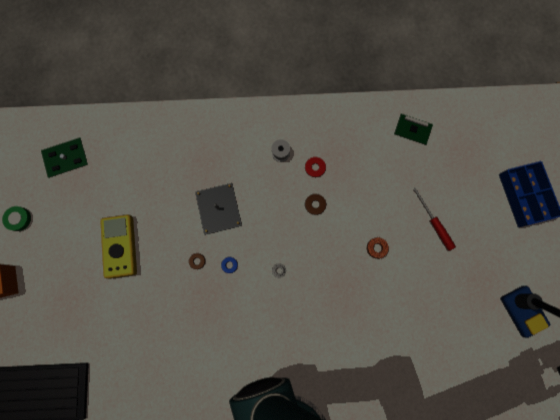

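View pics/scene0.png

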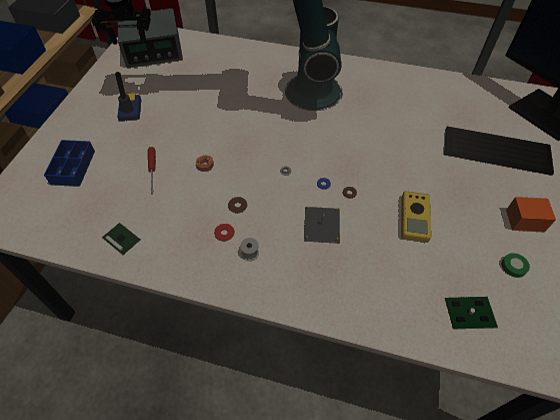

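Top view: wide brown disc is at (316,204) with its red look-alike at (316,167). The ring core is at (377,248), the small brown disc at (197,261) with the blue one at (229,265), the cap at (279,270), and the plate and stud at (219,209). The spool is at (282,150), the screwdriver at about (435,220) and the multimeter at (117,247).

Run:
```python
from h import *
C=env.calibration("top"); z=np.load("pics/top0.npz"); W=cloud(C,z["d"])
def fit(name,u,v,lo,hi,R=16):
    s=np.s_[v-R:v+R,u-R:u+R]; w=W[s]; m=((w[...,2]>lo)&(w[...,2]<hi)).astype(np.uint8)
    n,l,st,ce=cv2.connectedComponentsWithStats(m)
    for i in range(1,n):
        if st[i,4]>15:
            q=w[l==i]; print(name,st[i,4],"bbox mid",((q.min(0)+q.max(0))/2).round(4),"ext",np.ptp(q,axis=0).round(3),"z",np.median(q[:,2]).round(4))
fit("wide",316,204,.004,.03);fit("tor",377,248,.010,.04);fit("small",197,261,.004,.03);fit("cap",279,270,.004,.03,12)
fit("plate",219,209,.001,.02,32);fit("spool",282,150,.03,.07);fit("blue",229,265,.004,.03,14);fit("red",316,167,.004,.03)
fit("meter",117,247,.02,.05,40);fit("drv",435,220,.006,.05,35)
s=W[195:222,205:234].reshape(-1,3);print("stud",s[s[:,2]>.012].round(4))
```

```text
wide 312 bbox mid [ 0.627  -0.112   0.0091] ext [0.065 0.064 0.01 ] z 0.0083
tor 302 bbox mid [ 0.4915 -0.2771  0.0195] ext [0.056 0.058 0.017] z 0.0219
small 178 bbox mid [0.4792 0.2278 0.0105] ext [0.045 0.044 0.013] z 0.0091
cap 77 bbox mid [ 0.4428 -0.0017  0.0106] ext [0.036 0.032 0.013] z 0.0099
plate 2540 bbox mid [0.6263 0.1647 0.01  ] ext [0.193 0.184 0.018] z 0.004
plate 19 bbox mid [0.6786 0.2493 0.004 ] ext [0.02  0.015 0.006] z 0.0023
plate 23 bbox mid [0.6573 0.0802 0.004 ] ext [0.024 0.011 0.006] z 0.0021
spool 270 bbox mid [ 0.7855 -0.0188  0.0456] ext [0.054 0.052 0.013] z 0.0454
blue 172 bbox mid [0.4621 0.1383 0.0095] ext [0.044 0.046 0.011] z 0.0085
red 299 bbox mid [ 0.7371 -0.118   0.009 ] ext [0.063 0.063 0.01 ] z 0.0085
meter 1941 bbox mid [0.5285 0.4438 0.0345] ext [0.173 0.099 0.029] z 0.0372
drv 415 bbox mid [ 0.5661 -0.4457  0.0181] ext [0.182 0.102 0.024] z 0.0213
stud [[ 0.3764 -0.0123  1.214 ]
 [ 0.3764 -0.0123  1.214 ]
 [ 0.63    0.1706  0.0536]
 [ 0.6281  0.1665  0.0619]
 [ 0.6292  0.1647  0.056 ]
 [ 0.6259  0.1697  0.0596]
 [ 0.6258  0.167   0.0593]
 [ 0.6271  0.1652  0.0528]
 [ 0.6252  0.1712  0.0497]
 [ 0.6237  0.1675  0.0562]
 [ 0.6234  0.1646  0.057 ]
 [ 0.6252  0.1633  0.0476]
 [ 0.6216  0.1681  0.0526]
 [ 0.6221  0.1657  0.0499]
 [ 0.6235  0.1641  0.0425]
 [ 0.6267  0.1636  0.0267]
 [ 0.6221  0.1679  0.0361]
 [ 0.6226  0.1655  0.0332]
 [ 0.6243  0.164   0.0244]
 [ 0.6266  0.1629  0.0127]
 [ 0.6224  0.1675  0.02  ]
 [ 0.6223  0.1647  0.0203]
 [ 0.3764 -0.0123  1.214 ]]
```

```bash
python3 -m jog '[[[0.035,0.044,0],[0,0,0],1],[[0.07,0.088,0],[0,0,0],1],[[0.105,0.132,0],[0,0,0],1],[[0.14,0.175,0],[0,0,0],1],[[0.175,0.22,0],[0,0,0],1],[[0.21,0.264,0],[0,0,0],1],[[0.245,0.308,0],[0,0,0],1],[[0.28,0.352,0],[0,0,0],1]]' 20
python3 -m jog '[[[0.037,0.045,0],[0,0,0],1],[[0.074,0.09,0],[0,0,0],1],[[0.11,0.135,0],[0,0,0],1],[[0.146,0.18,0],[0,0,0],1],[[0.146,0.18,0],[0,0,0],1],[[0.146,0.18,0],[0,0,0],1],[[0.146,0.18,0],[0,0,0],1],[[0.146,0.18,0],[0,0,0],1]]'
python3 - <<'E'
from h import *
s=env.read_state();p,d,C=cap("wrist"); cv2.imwrite("pics/w1.png",p); np.savez("pics/w1.npz",p=p,d=d,E=C["extrinsics"])
print(s["tool_pos"],s["tool_rot"],C)
E
```

```text
time: 1.1
tool_pos: [0.4818, -0.29, 0.2372]
tool_rot: [-3.139, 0.0, 0.303]
force: [0.0, 0.9, 0.5]
gripper_width: 1.0
time: 2.1
tool_pos: [0.6271, -0.1112, 0.2373]
tool_rot: [-3.139, 0.0, 0.301]
force: [-0.5, 1.2, -0.5]
gripper_width: 0.997
[ 0.62707764 -0.1111831   0.23726075] [-3.13940502e+00  3.34947218e-04  3.00889138e-01] {'vertical_fov': 70.7926911568777, 'cx': 278.0827391176575, 'cy': 214.1119145617315, 'extrinsics': array([[ 0.2966599 , -0.92133932, -0.25125039,  0.69241762],
       [-0.95498138, -0.28672162, -0.07616616, -0.09219974],
       [-0.00186404,  0.26253489, -0.9649207 ,  0.38183474],
       [ 0.        ,  0.        ,  0.        ,  1.        ]])}
```

View pics/w1.png

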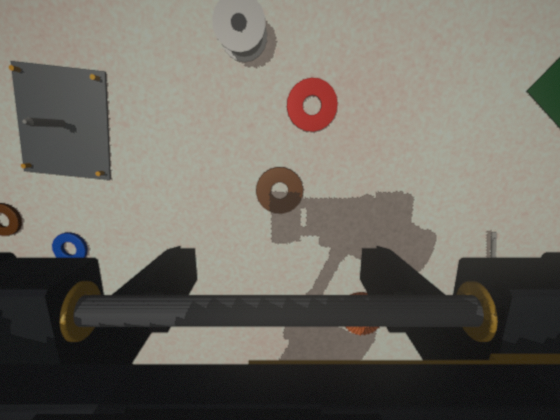

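The wrist view shows the wide disc at (279,190), the red disc at (312,105), and the stud tip at about (28,122) on the plate. Next I fit circles to the top faces in world coordinates.

```bash
cat >> h.py <<'E'
def ring(C,d,xy,zt,R,tol=.004):
    """top-face pixels around xy at height zt; min. enclosing circle and centroid"""
    W=cloud(C,d); m=(np.hypot(W[...,0]-xy[0],W[...,1]-xy[1])<R+.02)&(abs(W[...,2]-zt)<tol)&(d>0)
    n,l,st,_=cv2.connectedComponentsWithStats(m.astype(np.uint8)); i=1+np.argmax(st[1:,4]); q=W[l==i]
    c,r=cv2.minEnclosingCircle((q[:,:2]*1000).astype(np.float32))
    mid=(q.min(0)+q.max(0))/2
    return np.round(c,1),round(r,1),(mid[:2]*1000).round(1),(q.mean(0)*1000).round(1),len(q)
E
python3 - <<'E'
from h import *
z=np.load("pics/w1.npz");C=env.calibration("wrist");C["extrinsics"]=z["E"];d=z["d"]
print("wide",ring(C,d,(.627,-.112),.008,.031))
print("small",ring(C,d,(.479,.228),.008,.023))
W=cloud(C,d); m=(np.hypot(W[...,0]-.627,W[...,1]-.167)<.03)&(W[...,2]>.02)&(d>0); print("stud pts",np.c_[W[m]*1000].round(1)[:40])
hsv=cv2.cvtColor(z["p"],cv2.COLOR_BGR2HSV)
E
```

```text
wide (array([ 624.8, -114.3]), 30.9, array([ 625. , -114.2]), array([ 625.6, -114.1,    6.6]), 1532)
small (array([477.6, 224.4]), 22.6, array([477.7, 216.8]), array([479.4, 216. ,   6.4]), 413)
stud pts [[628.5 167.3  54.6]
 [629.  165.8  55.2]
 [628.9 166.4  53.2]
 [629.  166.4  51.9]
 [629.5 164.3  53.2]
 [629.6 164.4  51.9]
 [629.8 163.9  51.1]
 [629.8 164.2  49.4]
 [629.6 165.3  46.7]
 [629.6 165.4  45.2]
 [629.8 164.9  44.6]
 [629.7 165.6  42.1]
 [629.8 165.4  41. ]
 [627.7 166.2  57.2]
 [627.9 165.9  56.2]
 [627.9 165.9  55. ]
 [628.2 164.9  54.9]
 [628.5 164.1  54.7]
 [628.6 164.   53.5]
 [628.9 163.1  53.4]
 [629.1 162.4  53. ]
 [629.1 162.7  51.3]
 [628.9 163.9  48.5]
 [629.  163.5  47.6]
 [629.2 163.2  46.6]
 [629.4 162.6  46.1]
 [629.2 163.5  43.5]
 [629.3 163.2  42.4]
 [629.2 163.9  40.1]
 [629.5 163.3  39.5]
 [629.4 163.7  37.6]
 [629.4 164.   35.8]
 [629.4 164.4  33.8]
 [629.5 164.5  32.2]
 [629.8 163.2  32.5]
 [629.5 165.   28.5]
 [629.8 163.9  28.5]
 [629.9 164.   26.9]
 [629.9 164.3  24.9]
 [629.6 165.5  21.7]]
```

```bash
python3 -m jog '[[[-0.001,-0.002,-0.05],[0,0,0],1],[[-0.001,-0.002,-0.1],[0,0,0],1],[[-0.001,-0.002,-0.15],[0,0,0],1],[[-0.001,-0.002,-0.19],[0,0,0],1],[[-0.001,-0.002,-0.215],[0,0,0],1],[[-0.001,-0.002,-0.225],[0,0,0],1],[[-0.001,-0.002,-0.234],[0,0,0],1],[[-0.001,-0.002,-0.2345],[0,0,0],1]]' 15
python3 -m jog '[[[0,0,0],[0,0,0],0],[[0,0,0],[0,0,0],0],[[0,0,0],[0,0,0],0],[[0,0,0],[0,0,0],0],[[0,0,0],[0,0,0],0],[[0,0,0],[0,0,0],0],[[0,0,0],[0,0,0],0],[[0,0,0],[0,0,0],0]]' 15
```

```text
time: 3.15
tool_pos: [0.6265, -0.1133, 0.0033]
tool_rot: [-3.14, -0.0, 0.301]
force: [-1.1, -0.5, 0.0]
gripper_width: 1.002
time: 4.15
tool_pos: [0.6271, -0.1134, 0.0039]
tool_rot: [-3.14, -0.001, 0.301]
force: [-1.0, 0.8, 5.7]
gripper_width: 0.689
```

```bash
python3 -m jog '[[[0,0,0.02],[0,0,0],0],[[0,0,0.05],[0,0,0],0],[[0,0,0.08],[0,0,0],0],[[0,0.03,0.11],[0,0,0],0],[[0,0.07,0.12],[0,0,0],0],[[0,0.11,0.12],[0,0,0],0],[[0,0.14,0.12],[0,0,0],0],[[0,0.14,0.12],[0,0,0],0]]' 15
python3 - <<'E'
from h import *
s=env.read_state();p,d,C=cap("wrist"); cv2.imwrite("pics/w2.png",p); np.savez("pics/w2.npz",p=p,d=d,E=C["extrinsics"])
print(s["tool_pos"],s["tool_rot"],s["gripper_width"])
W=cloud(C,d);t=s["tool_pos"]
m=(np.hypot(W[...,0]-.629,W[...,1]-.165)<.03)&(W[...,2]>.02)&(W[...,2]<.1)&(d>0); q=W[m]*1000;print("stud",len(q),q.mean(0).round(1),q[q[:,2]>48].mean(0).round(1),q[:,2].max())
E
```

```text
time: 5.15
tool_pos: [0.627, 0.0285, 0.1248]
tool_rot: [-3.14, -0.002, 0.304]
force: [-0.5, -0.4, -0.1]
gripper_width: 0.694
[0.62697497 0.02852404 0.12477543] [-3.14018312e+00 -1.90858050e-03  3.03780716e-01] 0.6938189470376369
stud 390 [626.8 163.2  43.3] [626.4 163.9  54.4] 59.56013814044178
```

View pics/w2.png

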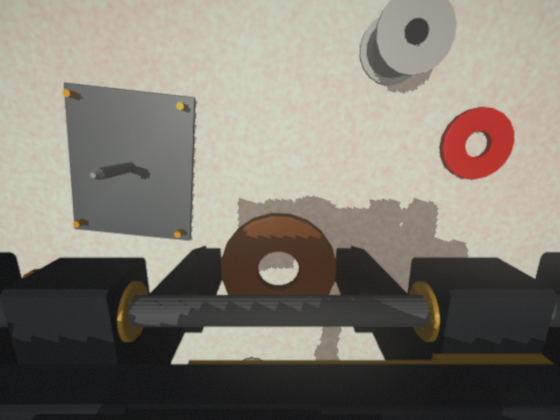

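The disc is held level, with its hole at (279,269) and the stud tip at about (95,175). I'll put the wrist camera straight above the stud to fix its axis, and measure the held disc relative to the TCP.

```bash
python3 -m jog '[[[-0.02,0.03,0.0],[0,0,0],0],[[-0.035,0.06,0.0],[0,0,0],0],[[-0.05,0.09,0.0],[0,0,0],0],[[-0.066,0.117,0.0],[0,0,0],0],[[-0.066,0.117,0],[0,0,0],0],[[-0.066,0.117,0],[0,0,0],0],[[-0.066,0.117,0],[0,0,0],0],[[-0.066,0.117,0],[0,0,0],0]]' 15
python3 - <<'E'
from h import *
s=env.read_state();p,d,C=cap("wrist"); cv2.imwrite("pics/w3.png",p); np.savez("pics/w3.npz",p=p,d=d,E=C["extrinsics"])
t=s["tool_pos"];print(t,s["tool_rot"],s["gripper_width"],C["extrinsics"][:3,3])
W=cloud(C,d)
m=(np.hypot(W[...,0]-.627,W[...,1]-.165)<.02)&(W[...,2]>.03)&(W[...,2]<.1)&(d>0); q=W[m]*1000
for lo,hi in((30,40),(40,50),(50,57),(57,64)):
    a=q[(q[:,2]>lo)&(q[:,2]<hi)]; print("stud",lo,len(a), len(a) and ((a.min(0)+a.max(0))/2).round(1))
m=(np.hypot(W[...,0]-t[0],W[...,1]-t[1])<.04)&(abs(W[...,2]-t[2]-.006)<.008); m=m.astype(np.uint8)
n,l,st,ce=cv2.connectedComponentsWithStats(m);i=1+np.argmax(st[1:,4]);q=W[l==i];print("disc z",np.median(q[:,2]),st[i],q.min(0),q.max(0))
cv2.imwrite("pics/m3.png",(l==i).astype(np.uint8)*255)
E
```

```text
time: 6.2
tool_pos: [0.5615, 0.1434, 0.1246]
tool_rot: [-3.141, -0.002, 0.302]
force: [-0.4, -0.1, -0.4]
gripper_width: 0.696
[0.56153022 0.14337633 0.12463308] [-3.14092446e+00 -1.77092989e-03  3.01552022e-01] 0.6957883198472606 [0.62648979 0.16249834 0.26932786]
stud 30 0 0
stud 40 0 0
stud 50 84 [625.4 165.7  54. ]
stud 57 45 [625.4 166.   58.5]
disc z 0.1271825240515788 [ 196  214  161   81 7546] [0.53929485 0.10926877 0.12265286] [0.59069065 0.18332059 0.13862963]
```

View pics/w3.png

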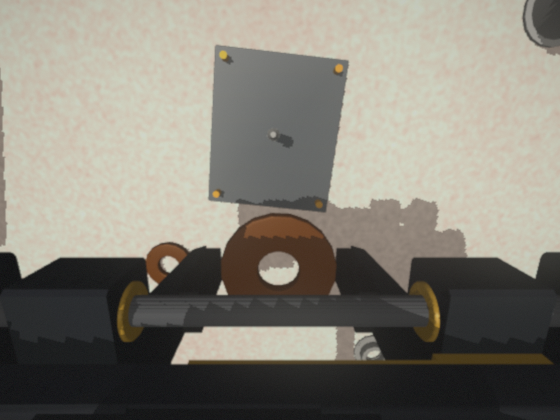

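The stud tip is at (273,134), seen nearly plumb, and the held disc's far rim is at (279,213).

```bash
cat >> h.py <<'E'
def onplane(C,u,v,z):
    a,b=world(C,u,v,1.),np.array(C["extrinsics"])[:3,3]; return b+(a-b)*(z-b[2])/(a[2]-b[2])
E
python3 - <<'E'
from h import *
z=np.load("pics/w3.npz");C=env.calibration("wrist");C["extrinsics"]=z["E"]
t=np.array([.5615,.1434]);ex=np.array([np.cos(.302),np.sin(.302)]);ey=np.array([ex[1],-ex[0]])
for zt in(.127,.129):
  for n,u,v in(("rim",278.5,213),("hole",279,268.5),("L",221,262),("R",336,262)):
    q=onplane(C,u,v,zt)[:2]-t; print(zt,n,(q@ex*1000).round(1),(q@ey*1000).round(1))
print([(onplane(C,u,v,.014)*1000).round(1) for u,v in((223,55),(339,69),(320,204),(216,194))], np.mean([onplane(C,u,v,.014) for u,v in((223,55),(339,69),(320,204),(216,194))],0), onplane(C,273,134,.06))
E
```

```text
0.127 rim 29.9 1.3
0.127 hole -0.3 1.5
0.127 L 3.4 -28.7
0.127 R 3.4 31.2
0.129 rim 30.4 1.2
0.129 hole 0.7 1.5
0.129 L 4.3 -28.3
0.129 R 4.3 30.8
[array([670.8, 221.5,  14. ]), array([688.4, 131.4,  14. ]), array([580.6, 109.4,  14. ]), array([561.9, 199.6,  14. ])] [0.62541864 0.16547493 0.014     ] [0.62565065 0.16594932 0.06      ]
```

```bash
python3 -m jog '[[[0.03,0.011,0],[0,0,0],0],[[0.06,0.022,0],[0,0,0],0],[[0.064,0.0236,0.0],[0,0,0],0],[[0.064,0.0236,0.0],[0,0,0],0],[[0.064,0.0236,-0.015],[0,0,0],0],[[0.064,0.0236,-0.03],[0,0,0],0],[[0.064,0.0236,-0.045],[0,0,0],0],[[0.064,0.0236,-0.06],[0,0,0],0]]' 15
python3 -m jog '[[[0,0,-0.01],[0,0,0],0],[[0,0,-0.02],[0,0,0],0],[[0,0,-0.03],[0,0,0],0],[[0,0,-0.036],[0,0,0],0],[[0,0,-0.042],[0,0,0],0],[[0,0,-0.045],[0,0,0],0],[[0,0,-0.045],[0,0,0],0],[[0,0,-0.045],[0,0,0],0]]' 15
```

```text
time: 7.25
tool_pos: [0.6247, 0.1669, 0.063]
tool_rot: [-3.141, -0.0, 0.302]
force: [0.3, -0.2, -0.3]
gripper_width: 0.695
time: 8.25
tool_pos: [0.625, 0.167, 0.0183]
tool_rot: [-3.141, -0.001, 0.302]
force: [0.1, 0.5, 0.2]
gripper_width: 0.695
```

```bash
python3 -m jog '[[[0,0,-0.003],[0,0,0],0],[[0,0,-0.006],[0,0,0],0],[[0,0,-0.008],[0,0,0],0],[[0,0,-0.009],[0,0,0],0],[[0,0,-0.0095],[0,0,0],0],[[0,0,-0.01],[0,0,0],0],[[0,0,-0.0103],[0,0,0],0],[[0,0,-0.0103],[0,0,0],0]]' 15
```

```text
time: 9.25
tool_pos: [0.625, 0.167, 0.0081]
tool_rot: [-3.141, -0.001, 0.302]
force: [0.3, -0.4, -0.4]
gripper_width: 0.694
```

```bash
python3 -m jog '[[[0,0,-0.0005],[0,0,0],0],[[0,0,-0.0005],[0,0,0],0.72],[[0,0,-0.0005],[0,0,0],0.76],[[0,0,-0.0005],[0,0,0],0.82],[[0,0,0],[0,0,0],0.9],[[0,0,0.02],[0,0,0],0.9],[[0,0,0.06],[0,0,0],0.9],[[0,0,0.11],[0,0,0],0.9]]' 15
python3 -m jog '[[[-0.03,-0.01,0.03],[0,0,0],1],[[-0.06,-0.02,0.03],[0,0,0],1],[[-0.065,-0.024,0.03],[0,0,0],1],[[-0.065,-0.024,0.03],[0,0,0],1],[[-0.065,-0.024,0.03],[0,0,0],1],[[-0.065,-0.024,0.03],[0,0,0],1],[[-0.065,-0.024,0.03],[0,0,0],1],[[-0.065,-0.024,0.03],[0,0,0],1]]'
cat >> h.py <<'E'
def look(n):
    s=env.read_state();p,d,C=cap("wrist"); cv2.imwrite(f"pics/{n}.png",p); np.savez(f"pics/{n}.npz",p=p,d=d,E=C["extrinsics"])
    print(s["time"],s["tool_pos"],s["tool_rot"][2],s["gripper_width"]); return p,d,C
E
python3 - <<'E'
from h import *
p,d,C=look("w4"); print(ring(C,d,(.625,.167),.011,.031)); print("small",ring(C,d,(.479,.228),.007,.023))
E
```

```text
time: 10.25
tool_pos: [0.6244, 0.1668, 0.1194]
tool_rot: [-3.141, 0.0, 0.302]
force: [-0.7, -0.0, 0.3]
gripper_width: 0.904
time: 11.25
tool_pos: [0.5595, 0.1429, 0.1492]
tool_rot: [-3.141, 0.001, 0.302]
force: [-0.4, 0.4, 0.7]
gripper_width: 1.0
11.25 [0.55950384 0.14292175 0.14915839] 0.30180083970887317 1.0002400029806777
(array([623.2, 165. ]), 30.9, array([623., 165.]), array([623.8, 165.2,  10.6]), 3098)
small (array([478.4, 227. ]), 22.6, array([484.2, 227.1]), array([488.7, 230. ,   6.4]), 574)
```

View pics/w4.png

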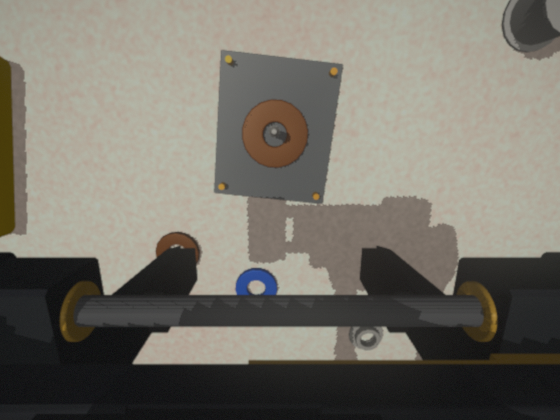

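The wide disc lies flat around the stud, centred about (275,133), about 2.4 mm off its axis. Next is the ring core.

```bash
python3 -m jog '[[[-0.008,-0.045,0.03],[0,0,0],1],[[-0.017,-0.1,0.05],[0,0,0],1],[[-0.026,-0.16,0.06],[0,0,0],1],[[-0.035,-0.22,0.06],[0,0,0],1],[[-0.044,-0.28,0.06],[0,0,0],1],[[-0.054,-0.34,0.06],[0,0,0],1],[[-0.064,-0.395,0.06],[0,0,0],1],[[-0.068,-0.42,0.06],[0,0,0],1]]' 30
python3 -m jog '[[[0,0,0],[0,0,0],1],[[0,0,0],[0,0,0],1],[[0,0,0],[0,0,0],1],[[0,0,0],[0,0,0],1],[[0,0,0],[0,0,0],1],[[0,0,0],[0,0,0],1],[[0,0,0],[0,0,0],1],[[0,0,0],[0,0,0],1]]' 30
python3 - <<'E'
from h import *
p,d,C=look("w5"); print(ring(C,d,(.4915,-.277),.021,.03,.006))
E
```

```text
time: 12.3
tool_pos: [0.4906, -0.28, 0.2093]
tool_rot: [-3.141, 0.001, 0.299]
force: [0.4, 0.3, -0.2]
gripper_width: 1.0
time: 13.3
tool_pos: [0.4906, -0.28, 0.2093]
tool_rot: [-3.141, 0.001, 0.299]
force: [0.1, -0.1, -0.0]
gripper_width: 0.999
13.3 [ 0.49061189 -0.28004198  0.20931081] 0.29883934534737233 0.9986174002420491
(array([ 490.6, -279.2]), 29.5, array([ 490.8, -279.4]), array([ 491.4, -278.9,   20.7]), 1608)
```

```bash
python3 -m jog '[[[0,0.0015,-0.05],[0,0,0],1],[[0,0.0015,-0.1],[0,0,0],1],[[0,0.0015,-0.14],[0,0,0],1],[[0,0.0015,-0.165],[0,0,0],1],[[0,0.0015,-0.185],[0,0,0],1],[[0,0.0015,-0.197],[0,0,0],1],[[0,0.0015,-0.203],[0,0,0],1],[[0,0.0015,-0.203],[0,0,0],1]]' 30
python3 -m jog '[[[0,0,0],[0,0,0],0],[[0,0,0],[0,0,0],0],[[0,0,0],[0,0,0],0],[[0,0,0],[0,0,0],0],[[0,0,0],[0,0,0],0],[[0,0,0],[0,0,0],0],[[0,0,0],[0,0,0],0],[[0,0,0],[0,0,0],0]]' 30
python3 -m jog '[[[0,0,0.01],[0,0,0],0],[[0,0,0.03],[0,0,0],0],[[0,0,0.06],[0,0,0],0],[[0,0,0.09],[0,0,0],0],[[0,0.0,0.12],[0,0,0],0],[[0,0,0.13],[0,0,0],0],[[0,0,0.13],[0,0,0],0],[[0,0.0,0.13],[0,0,0],0]]' 30
python3 -c "
from h import *
look('w6')"
```

```text
time: 14.35
tool_pos: [0.4908, -0.2786, 0.0064]
tool_rot: [-3.141, 0.001, 0.299]
force: [0.3, 0.7, 0.0]
gripper_width: 1.001
time: 15.35
tool_pos: [0.4909, -0.2785, 0.0069]
tool_rot: [-3.141, 0.0, 0.299]
force: [-1.0, 2.6, 5.1]
gripper_width: 0.653
time: 16.35
tool_pos: [0.4898, -0.2779, 0.1352]
tool_rot: [-3.139, 0.002, 0.299]
force: [-0.1, -0.3, -3.4]
gripper_width: 0.655
16.35 [ 0.48979789 -0.27791324  0.135168  ] 0.2987877070170808 0.655326397615163
```

View pics/w6.png

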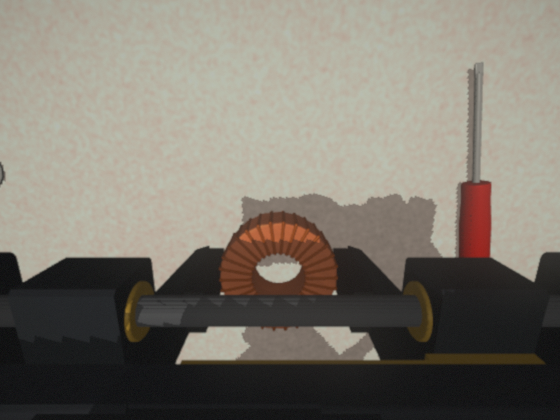

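The core is held level and centred at (279,265). Carrying it to the stud.

```bash
python3 -m jog '[[[0.012,0.04,0],[0,0,0],0],[[0.028,0.095,0],[0,0,0],0],[[0.046,0.15,0],[0,0,0],0],[[0.063,0.205,0],[0,0,0],0],[[0.08,0.26,0],[0,0,0],0],[[0.097,0.315,0],[0,0,0],0],[[0.114,0.37,0],[0,0,0],0],[[0.126,0.415,0],[0,0,0],0]]' 30
python3 -m jog '[[[0.006,0.02,0],[0,0,0],0],[[0.0095,0.03,0],[0,0,0],0],[[0.0095,0.03,0],[0,0,0],0],[[0.0095,0.03,0],[0,0,0],0],[[0.0095,0.03,0],[0,0,0],0],[[0.0095,0.03,0],[0,0,0],0],[[0.0095,0.03,0],[0,0,0],0],[[0.0095,0.03,0],[0,0,0],0]]'
```

```text
time: 17.4
tool_pos: [0.6154, 0.1393, 0.1333]
tool_rot: [-3.139, 0.005, 0.3]
force: [0.0, -0.9, -3.4]
gripper_width: 0.652
time: 18.4
tool_pos: [0.6249, 0.1692, 0.1335]
tool_rot: [-3.139, 0.005, 0.3]
force: [-0.7, -0.0, -3.4]
gripper_width: 0.656
```

```bash
python3 -m jog '[[[0.0003,-0.002,0],[0,0,0],0],[[0.0003,-0.002,-0.015],[0,0,0],0],[[0.0003,-0.002,-0.03],[0,0,0],0],[[0.0003,-0.002,-0.045],[0,0,0],0],[[0.0003,-0.002,-0.06],[0,0,0],0],[[0.0003,-0.002,-0.075],[0,0,0],0],[[0.0003,-0.002,-0.09],[0,0,0],0],[[0.0003,-0.002,-0.1],[0,0,0],0]]' 30
python3 -m jog '[[[0,0,-0.003],[0,0,0],0],[[0,0,-0.006],[0,0,0],0],[[0,0,-0.008],[0,0,0],0],[[0,0,-0.01],[0,0,0],0],[[0,0,-0.011],[0,0,0],0],[[0,0,-0.0115],[0,0,0],0],[[0,0,-0.012],[0,0,0],0],[[0,0,-0.012],[0,0,0],0]]'
```

```text
time: 19.4
tool_pos: [0.6248, 0.1671, 0.0321]
tool_rot: [-3.139, 0.006, 0.3]
force: [-0.0, -1.4, -3.5]
gripper_width: 0.656
time: 20.4
tool_pos: [0.6247, 0.1671, 0.0201]
tool_rot: [-3.138, 0.006, 0.3]
force: [0.4, 0.1, -3.0]
gripper_width: 0.653
```

```bash
python3 -m jog '[[[0,0,-0.0004],[0,0,0],0],[[0,0,-0.0008],[0,0,0],0],[[0,0,-0.0012],[0,0,0],0],[[0,0,-0.0016],[0,0,0],0],[[0,0,-0.0018],[0,0,0],0],[[0,0,-0.002],[0,0,0],0],[[0,0,-0.002],[0,0,0],0],[[0,0,-0.002],[0,0,0],0]]' 30
```

```text
time: 21.4
tool_pos: [0.6248, 0.1671, 0.0189]
tool_rot: [-3.139, 0.006, 0.3]
force: [-4.3, -0.8, 6.2]
gripper_width: 0.658
```

```bash
python3 -m jog '[[[0,0,-0.0],[0,0,0],0.68],[[0,0,-0.0],[0,0,0],0.72],[[0,0,-0.0],[0,0,0],0.78],[[0,0,-0.0],[0,0,0],0.85],[[0,0,0.01],[0,0,0],0.9],[[0,0,0.04],[0,0,0],0.9],[[0,0,0.08],[0,0,0],0.9],[[0,0,0.12],[0,0,0],0.9]]' 30
python3 -m jog '[[[-0.03,-0.01,0.03],[0,0,0],1],[[-0.06,-0.02,0.03],[0,0,0],1],[[-0.065,-0.024,0.03],[0,0,0],1],[[-0.065,-0.024,0.03],[0,0,0],1],[[-0.065,-0.024,0.03],[0,0,0],1],[[-0.065,-0.024,0.03],[0,0,0],1],[[-0.065,-0.024,0.03],[0,0,0],1],[[-0.065,-0.024,0.03],[0,0,0],1]]'
python3 - <<'E'
from h import *
p,d,C=look("w7"); print(ring(C,d,(.625,.167),.033,.031,.006)); print("small",ring(C,d,(.479,.228),.007,.023))
E
```

```text
time: 22.4
tool_pos: [0.6247, 0.1671, 0.1406]
tool_rot: [-3.139, 0.005, 0.3]
force: [-0.4, -0.0, 0.2]
gripper_width: 0.898
time: 23.4
tool_pos: [0.5598, 0.1432, 0.1703]
tool_rot: [-3.138, 0.006, 0.3]
force: [0.5, -0.5, 0.2]
gripper_width: 1.002
23.4 [0.55984092 0.14317959 0.17034285] 0.2996848273297037 1.001595804454124
(array([624.4, 165.4]), 29.5, array([624.4, 165.6]), array([625.2, 165.8,  32.7]), 2567)
small (array([477.7, 227.2]), 22.8, array([482.6, 227. ]), array([485.8, 227. ,   6.4]), 665)
```

View pics/w7.png

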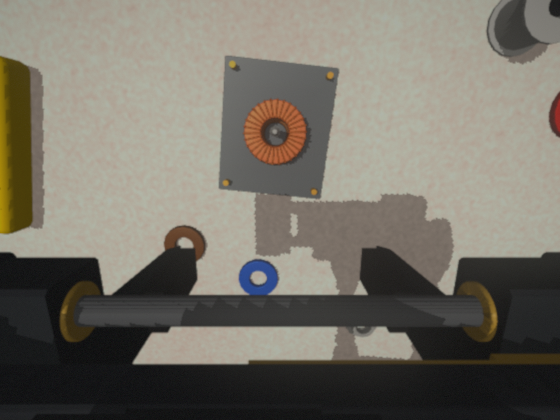

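The core sits on the disc at (275,132) with the stud through its hole. Next is the small brown disc.

```bash
python3 -m jog '[[[-0.02,0.02,0.01],[0,0,0],1],[[-0.04,0.042,0.01],[0,0,0],1],[[-0.06,0.065,0.01],[0,0,0],1],[[-0.082,0.085,0.01],[0,0,0],1],[[-0.082,0.085,0.01],[0,0,0],1],[[-0.082,0.085,0.01],[0,0,0],1],[[-0.082,0.085,0.01],[0,0,0],1],[[-0.082,0.085,0.01],[0,0,0],1]]' 12
python3 - <<'E'
from h import *
p,d,C=look("w8"); print("small",ring(C,d,(.479,.228),.007,.023))
E
```

```text
time: 24.45
tool_pos: [0.4784, 0.2276, 0.1804]
tool_rot: [-3.139, 0.006, 0.299]
force: [-0.2, -0.6, -0.2]
gripper_width: 1.0
24.45 [0.47840543 0.22762201 0.18041015] 0.2986771283354659 1.0003405511139847
small (array([477.5, 227.5]), 22.8, array([477.4, 227.3]), array([478.1, 227.6,   6.6]), 1060)
```

```bash
python3 -m jog '[[[-0.001,0.001,-0.05],[0,0,0],1],[[-0.001,0.001,-0.09],[0,0,0],1],[[-0.001,0.001,-0.125],[0,0,0],1],[[-0.001,0.001,-0.15],[0,0,0],1],[[-0.001,0.001,-0.165],[0,0,0],1],[[-0.001,0.001,-0.173],[0,0,0],1],[[-0.001,0.001,-0.1765],[0,0,0],1],[[-0.001,0.001,-0.1765],[0,0,0],1]]' 12
python3 -m jog '[[[0,0,0],[0,0,0],0],[[0,0,0],[0,0,0],0],[[0,0,0],[0,0,0],0],[[0,0,0],[0,0,0],0],[[0,0,0],[0,0,0],0],[[0,0,0],[0,0,0],0],[[0,0,0],[0,0,0],0],[[0,0,0],[0,0,0],0]]' 12
python3 -m jog '[[[0,0,0.01],[0,0,0],0],[[0,0,0.03],[0,0,0],0],[[0,0,0.06],[0,0,0],0],[[0,0,0.09],[0,0,0],0],[[0,0.0,0.12],[0,0,0],0],[[0,0,0.13],[0,0,0],0],[[0,0,0.13],[0,0,0],0],[[0,0.0,0.13],[0,0,0],0]]' 12
python3 -c "
from h import *
look('w9')"
```

```text
time: 25.5
tool_pos: [0.4779, 0.2289, 0.0044]
tool_rot: [-3.138, 0.005, 0.299]
force: [0.9, 0.0, 0.4]
gripper_width: 0.999
time: 26.5
tool_pos: [0.4779, 0.2289, 0.0045]
tool_rot: [-3.139, 0.005, 0.299]
force: [-1.1, -0.2, 1.5]
gripper_width: 0.505
time: 27.5
tool_pos: [0.4769, 0.2285, 0.1331]
tool_rot: [-3.139, 0.007, 0.299]
force: [-0.5, 0.8, 0.3]
gripper_width: 0.51
27.5 [0.47690032 0.228467   0.13310069] 0.2986628919927625 0.5098131409974027
```

View pics/w9.png

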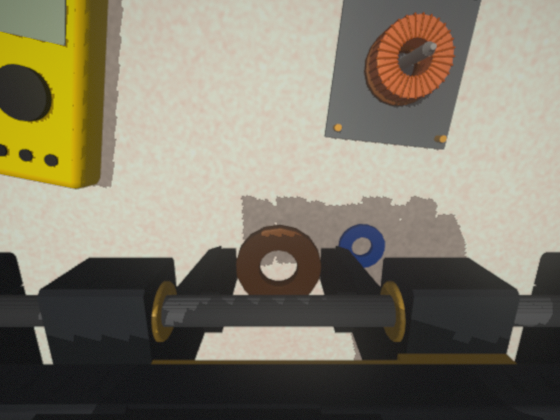

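The small brown disc is held level, with its hole at (278,264).

```bash
python3 -m jog '[[[0.03,-0.013,0],[0,0,0],0],[[0.065,-0.027,0],[0,0,0],0],[[0.1,-0.042,0],[0,0,0],0],[[0.13,-0.054,0],[0,0,0],0],[[0.1485,-0.0615,0],[0,0,0],0],[[0.1485,-0.0615,0],[0,0,0],0],[[0.1485,-0.0615,0],[0,0,0],0],[[0.1485,-0.0615,0],[0,0,0],0]]' 12
python3 -m jog '[[[0,0,-0.015],[0,0,0],0],[[0,0,-0.03],[0,0,0],0],[[0,0,-0.045],[0,0,0],0],[[0,0,-0.06],[0,0,0],0],[[0,0,-0.07],[0,0,0],0],[[0,0,-0.075],[0,0,0],0],[[0,0,-0.08],[0,0,0],0],[[0,0,-0.08],[0,0,0],0]]'
```

```text
time: 28.55
tool_pos: [0.6242, 0.1675, 0.1328]
tool_rot: [-3.139, 0.008, 0.299]
force: [1.0, -0.0, 0.5]
gripper_width: 0.51
time: 29.55
tool_pos: [0.6242, 0.1674, 0.0527]
tool_rot: [-3.139, 0.008, 0.3]
force: [0.6, 0.1, 0.0]
gripper_width: 0.509
```

```bash
python3 -m jog '[[[0.001,-0.0003,-0.004],[0,0,0],0],[[0.001,-0.0003,-0.008],[0,0,0],0],[[0.001,-0.0003,-0.01],[0,0,0],0],[[0.001,-0.0003,-0.0115],[0,0,0],0],[[0.001,-0.0003,-0.0125],[0,0,0],0],[[0.001,-0.0003,-0.0132],[0,0,0],0],[[0.001,-0.0003,-0.0137],[0,0,0],0],[[0.001,-0.0003,-0.0137],[0,0,0],0]]' 12
```

```text
time: 30.55
tool_pos: [0.6252, 0.1671, 0.039]
tool_rot: [-3.139, 0.008, 0.3]
force: [0.6, -0.7, -0.0]
gripper_width: 0.511
```

```bash
python3 -m jog '[[[0,0,-0.0003],[0,0,0],0],[[0,0,-0.0006],[0,0,0],0],[[0,0,-0.0009],[0,0,0],0],[[0,0,-0.0011],[0,0,0],0],[[0,0,-0.0013],[0,0,0],0],[[0,0,-0.0015],[0,0,0],0],[[0,0,-0.0015],[0,0,0],0],[[0,0,-0.0015],[0,0,0],0]]' 12
```

```text
time: 31.55
tool_pos: [0.6254, 0.1672, 0.0384]
tool_rot: [-3.139, 0.008, 0.299]
force: [-2.3, -0.5, 6.5]
gripper_width: 0.506
```

Contact. I'll release, rise and check from the offset pose.

```bash
python3 -m jog '[[[0,0,-0.0],[0,0,0],0.53],[[0,0,-0.0],[0,0,0],0.57],[[0,0,-0.0],[0,0,0],0.62],[[0,0,-0.0],[0,0,0],0.7],[[0,0,0.01],[0,0,0],0.7],[[0,0,0.04],[0,0,0],0.7],[[0,0,0.08],[0,0,0],0.7],[[0,0,0.11],[0,0,0],0.7]]' 12
python3 -m jog '[[[-0.03,-0.01,0.03],[0,0,0],0.6],[[-0.06,-0.02,0.03],[0,0,0],0.6],[[-0.065,-0.024,0.03],[0,0,0],0.6],[[-0.065,-0.024,0.03],[0,0,0],0.6],[[-0.065,-0.024,0.03],[0,0,0],0.6],[[-0.065,-0.024,0.03],[0,0,0],0.6],[[-0.065,-0.024,0.03],[0,0,0],0.6],[[-0.065,-0.024,0.03],[0,0,0],0.6]]'
python3 - <<'E'
from h import *
p,d,C=look("w10"); print(ring(C,d,(.625,.167),.042,.023,.004)); print(ring(C,d,(.443,-.002),.011,.02,.005))
E
```

```text
time: 32.55
tool_pos: [0.6261, 0.1674, 0.1511]
tool_rot: [-3.139, 0.006, 0.3]
force: [0.6, 0.4, 0.7]
gripper_width: 0.701
time: 33.55
tool_pos: [0.5613, 0.1434, 0.1809]
tool_rot: [-3.139, 0.006, 0.3]
force: [0.9, -0.3, -0.1]
gripper_width: 0.601
33.55 [0.56125513 0.14343707 0.18085178] 0.29958349876793156 0.6005883580414023
(array([624.8, 165.7]), 22.9, array([624.9, 165.5]), array([625.2, 165.8,  40.6]), 1561)Traceback (most recent call last):
  File "<stdin>", line 2, in <module>
  File "h.py", line 14, in ring
    n,l,st,_=cv2.connectedComponentsWithStats(m.astype(np.uint8)); i=1+np.argmax(st[1:,4]); q=W[l==i]
                                                                       ~~~~~~~~~^^^^^^^^^^
    return _wrapfunc(a, 'argmax', axis=axis, out=out, **kwds)
    return bound(*args, **kwds)
ValueError: attempt to get argmax of an empty sequence
```

View pics/w10.png

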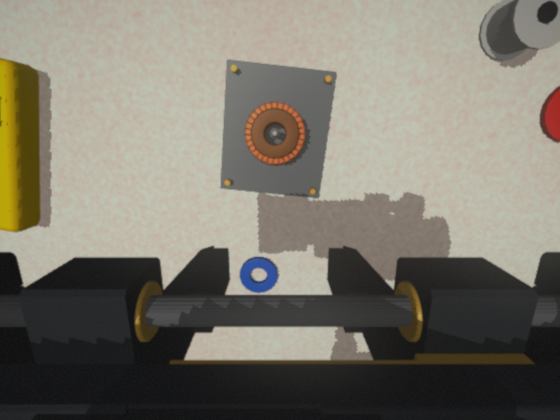

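The small disc sits centred on the core at (275,133). The cap is next.

```bash
python3 -m jog '[[[-0.03,-0.037,0.0],[0,0,0],0.6],[[-0.06,-0.074,0.0],[0,0,0],0.6],[[-0.09,-0.11,0.0],[0,0,0],0.6],[[-0.118,-0.145,0.0],[0,0,0],0.6],[[-0.118,-0.145,0.0],[0,0,0],0.6],[[-0.118,-0.145,0.0],[0,0,0],0.6],[[-0.118,-0.145,0.0],[0,0,0],0.6],[[-0.118,-0.145,0.0],[0,0,0],0.6]]' 15
python3 - <<'E'
from h import *
p,d,C=look("w11"); print("hub",ring(C,d,(.443,-.002),.011,.02,.0025)); print("flange",ring(C,d,(.443,-.002),.002,.003,.0015))
cv2.imwrite("pics/w11c.png",cv2.resize(p[120:260,190:370],None,fx=4,fy=4))
E
```

```text
time: 34.6
tool_pos: [0.4438, -0.0009, 0.1809]
tool_rot: [-3.139, 0.006, 0.301]
force: [0.1, 0.1, -1.2]
gripper_width: 0.6
34.6 [ 0.44378475 -0.0009015   0.18091229] 0.30083613701189726 0.5996279186976077
hub (array([441. ,  -1.2]), 13.8, array([441.2,  -1.1]), array([441.4,  -1.1,  10.5]), 278)
flange (array([442. ,  -2.1]), 20.9, array([441.2,  -1.1]), array([ 4.433e+02, -3.000e-01,  1.700e+00]), 421)
```

View pics/w11c.png

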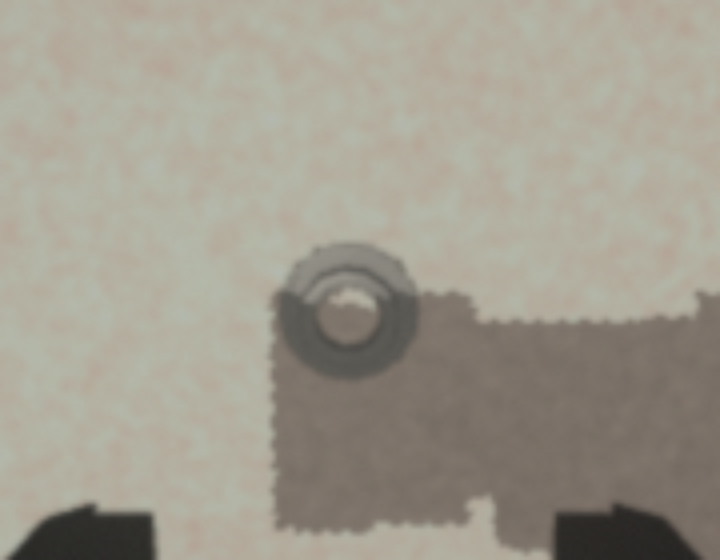

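The cap is flange down and hub up at crop (348,310).

```bash
python3 -m jog '[[[-0.003,0.001,-0.05],[0,0,0],0.6],[[-0.003,0.001,-0.09],[0,0,0],0.6],[[-0.003,0.001,-0.125],[0,0,0],0.6],[[-0.003,0.001,-0.15],[0,0,0],0.6],[[-0.003,0.001,-0.165],[0,0,0],0.6],[[-0.003,0.001,-0.172],[0,0,0],0.6],[[-0.003,0.001,-0.175],[0,0,0],0.6],[[-0.003,0.001,-0.175],[0,0,0],0.6]]' 15
python3 -m jog '[[[0,0,0],[0,0,0],0],[[0,0,0],[0,0,0],0],[[0,0,0],[0,0,0],0],[[0,0,0],[0,0,0],0],[[0,0,0],[0,0,0],0],[[0,0,0],[0,0,0],0],[[0,0,0],[0,0,0],0],[[0,0,0],[0,0,0],0]]' 15
```

```text
time: 35.65
tool_pos: [0.4414, 0.0, 0.0064]
tool_rot: [-3.139, 0.005, 0.301]
force: [0.3, 0.2, -0.2]
gripper_width: 0.6
time: 36.65
tool_pos: [0.4417, 0.0, 0.0068]
tool_rot: [-3.139, 0.005, 0.301]
force: [-0.5, -0.1, 6.1]
gripper_width: 0.299
```

```bash
python3 -m jog '[[[0,0,0.01],[0,0,0],0],[[0,0,0.03],[0,0,0],0],[[0,0,0.06],[0,0,0],0],[[0,0,0.09],[0,0,0],0],[[0,0.0,0.12],[0,0,0],0],[[0,0,0.13],[0,0,0],0],[[0,0,0.13],[0,0,0],0],[[0,0.0,0.13],[0,0,0],0]]' 15
python3 -c "
from h import *
p,d,C=look('w12'); cv2.imwrite('pics/w12c.png',cv2.resize(p[190:330,180:380],None,fx=4,fy=4))"
```

```text
time: 37.65
tool_pos: [0.4406, 0.0001, 0.1354]
tool_rot: [-3.138, 0.007, 0.301]
force: [0.2, -0.1, -0.8]
gripper_width: 0.297
37.65 [4.40577006e-01 5.41431359e-05 1.35429994e-01] 0.3007678442497881 0.2968211070375605
```

View pics/w12c.png

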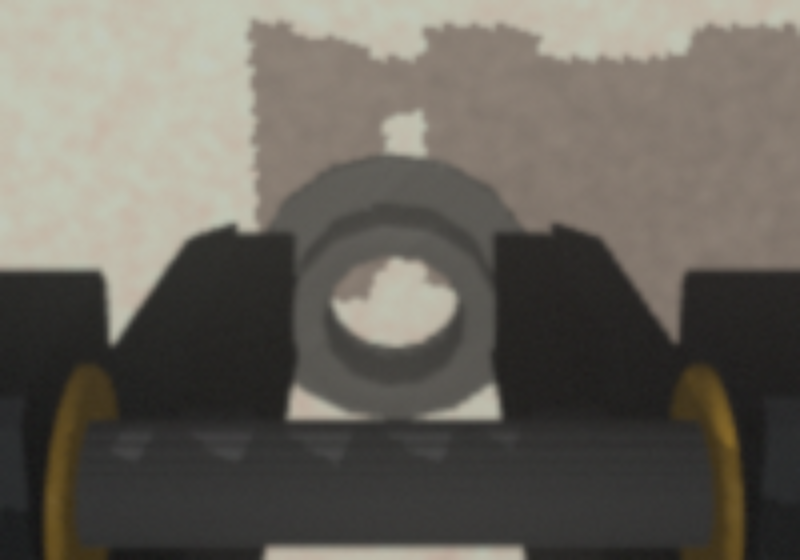

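The cap is held by its hub, with the top face centred at crop (397,318). I'll check from the rims whether it has pitched in the grip.

Run:
```python
from h import *
z=np.load("pics/w12.npz");C=env.calibration("wrist");C["extrinsics"]=z["E"]
t=np.array([.4406,.0001]);ex=np.array([np.cos(.3),np.sin(.3)])
for n,v,zz in(("hub far",245,.1406),("hub near",293.5,.1406),("hole far",190+256/4,.1406),("hole near",190+348/4,.1406),("flange far top",228.7,.1316)):
    q=onplane(C,279,v,zz)[:2]-t; print(n,(q@ex*1000).round(1))
W=cloud(C,z["d"]); 
for v in range(230,246,2): print(v,W[v,279].round(4))
for v in range(246,253,2): print(v,W[v,279].round(4))
for v in range(284,294,2): print(v,W[v,279].round(4))
```

```text
hub far 14.0
hub near -13.3
hole far 9.2
hole near -3.7
flange far top 19.7
230 [0.4585 0.0041 0.1295]
232 [0.4575 0.0038 0.13  ]
234 [0.4568 0.0036 0.1311]
236 [0.4556 0.0032 0.1305]
238 [0.4541 0.0027 0.1295]
240 [0.453  0.0024 0.1295]
242 [0.453  0.0024 0.1325]
244 [0.4534 0.0025 0.1363]
246 [0.453  0.0024 0.1381]
248 [0.4522 0.0021 0.1387]
250 [0.4508 0.0017 0.1379]
252 [0.4504 0.0016 0.1396]
284 [ 0.4319 -0.0042  0.1373]
286 [ 0.4322 -0.0041  0.14  ]
288 [ 0.4305 -0.0046  0.1389]
290 [ 0.4292 -0.005   0.1386]
292 [ 0.4279 -0.0054  0.1383]
```

Level and centred.

```bash
python3 -m jog '[[[0.025,0.023,0],[0,0,0],0],[[0.06,0.054,0],[0,0,0],0],[[0.095,0.086,0],[0,0,0],0],[[0.13,0.118,0],[0,0,0],0],[[0.16,0.145,0],[0,0,0],0],[[0.1855,0.167,0],[0,0,0],0],[[0.1855,0.167,0],[0,0,0],0],[[0.1855,0.167,0],[0,0,0],0]]' 15
```

```text
time: 38.7
tool_pos: [0.6246, 0.1666, 0.1335]
tool_rot: [-3.138, 0.011, 0.301]
force: [-0.8, -0.0, -1.0]
gripper_width: 0.303
```

```bash
python3 -m jog '[[[0.0007,0.0005,-0.01],[0,0,0],0],[[0.0007,0.0005,-0.025],[0,0,0],0],[[0.0007,0.0005,-0.04],[0,0,0],0],[[0.0007,0.0005,-0.055],[0,0,0],0],[[0.0007,0.0005,-0.067],[0,0,0],0],[[0.0007,0.0005,-0.075],[0,0,0],0],[[0.0007,0.0005,-0.08],[0,0,0],0],[[0.0007,0.0005,-0.08],[0,0,0],0]]' 15
python3 -m jog '[[[0,0,-0.001],[0,0,0],0],[[0,0,-0.002],[0,0,0],0],[[0,0,-0.003],[0,0,0],0],[[0,0,-0.0035],[0,0,0],0],[[0,0,-0.004],[0,0,0],0],[[0,0,-0.0045],[0,0,0],0],[[0,0,-0.0045],[0,0,0],0],[[0,0,-0.0045],[0,0,0],0]]' 15
```

```text
time: 39.7
tool_pos: [0.6253, 0.1671, 0.0533]
tool_rot: [-3.138, 0.011, 0.301]
force: [-0.0, -0.4, 0.5]
gripper_width: 0.303
time: 40.7
tool_pos: [0.6253, 0.167, 0.0489]
tool_rot: [-3.138, 0.011, 0.301]
force: [0.7, -0.5, -0.3]
gripper_width: 0.298
```

```bash
python3 -m jog '[[[0,0,-0.0003],[0,0,0],0],[[0,0,-0.0006],[0,0,0],0],[[0,0,-0.0008],[0,0,0],0],[[0,0,-0.001],[0,0,0],0],[[0,0,-0.0012],[0,0,0],0],[[0,0,-0.0012],[0,0,0],0],[[0,0,-0.0012],[0,0,0],0],[[0,0,-0.0012],[0,0,0],0]]' 15
```

```text
time: 41.7
tool_pos: [0.6253, 0.1671, 0.0488]
tool_rot: [-3.138, 0.011, 0.301]
force: [-3.4, -0.7, 6.9]
gripper_width: 0.298
```

```bash
python3 -m jog '[[[0,0,-0.0],[0,0,0],0.33],[[0,0,-0.0],[0,0,0],0.37],[[0,0,-0.0],[0,0,0],0.44],[[0,0,-0.0],[0,0,0],0.52],[[0,0,0.01],[0,0,0],0.6],[[0,0,0.03],[0,0,0],0.6],[[0,0,0.07],[0,0,0],0.6],[[0,0,0.1],[0,0,0],0.6]]' 15
python3 -m jog '[[[-0.03,-0.01,0.03],[0,0,0],0.6],[[-0.06,-0.02,0.03],[0,0,0],0.6],[[-0.065,-0.024,0.03],[0,0,0],0.6],[[-0.065,-0.024,0.03],[0,0,0],0.6],[[-0.065,-0.024,0.03],[0,0,0],0.6],[[-0.065,-0.024,0.03],[0,0,0],0.6],[[-0.065,-0.024,0.03],[0,0,0],0.6],[[-0.065,-0.024,0.03],[0,0,0],0.6]]'
python3 - <<'E'
from h import *
p,d,C=look("w13"); print("hub",ring(C,d,(.625,.167),.0535,.014,.003)); print("disc+flange",ring(C,d,(.625,.167),.042,.023,.004))
print("core",ring(C,d,(.625,.167),.033,.03,.003)); cv2.imwrite("pics/w13c.png",cv2.resize(p[40:220,190:370],None,fx=3.3,fy=3.3))
E
```

```text
time: 42.7
tool_pos: [0.6264, 0.1674, 0.1524]
tool_rot: [-3.138, 0.007, 0.301]
force: [-0.1, 0.2, -0.2]
gripper_width: 0.593
time: 43.7
tool_pos: [0.5616, 0.1434, 0.1822]
tool_rot: [-3.138, 0.008, 0.301]
force: [-0.5, -0.1, -0.9]
gripper_width: 0.595
43.7 [0.56156744 0.14343551 0.18216402] 0.30121130404312746 0.5952026329545153
hub (array([624.8, 165.5]), 13.8, array([624.8, 165.5]), array([624.9, 165.6,  52.5]), 442)
disc+flange (array([624.8, 165.5]), 22.9, array([624.9, 165.5]), array([625.5, 165.7,  42.4]), 1149)
core (array([624.5, 165.5]), 29.5, array([624.8, 165.4]), array([625.1, 165.6,  32.7]), 1016)
```

View pics/w13c.png

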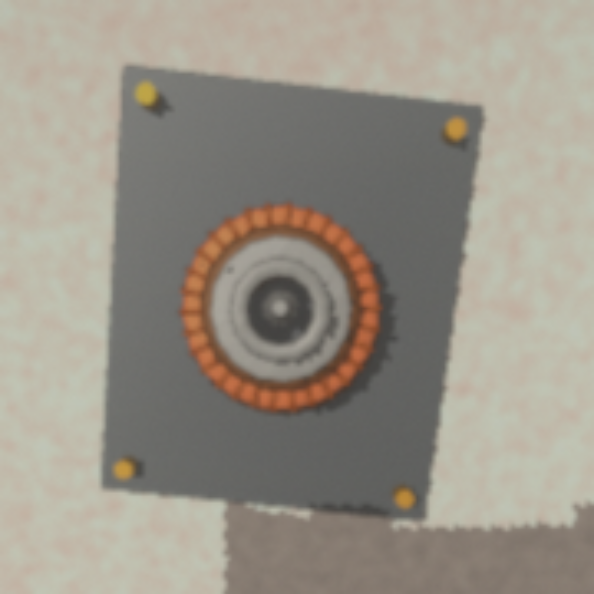

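The cap is seated hub up, with the stud centred in its hole at crop (280,308). All layers are concentric and at their expected heights, and the arm is clear.

```bash
python3 -c "
from rig import env
print(env.sign_off())"
```

```text
the job is handed in; nothing more can be done
None
```

I built the transformer stack on the stud in the required order: wide brown disc, ring core, small brown disc, then the clamp cap with its hub up. I handed the job in at about 44 s; the sign-off reports no verdict.

- **Placing:** Each part was gripped on its rim (the cap by its hub) and lowered in small steps. The last three were released after a contact of about 6–7 N. The wide disc was let go at its computed seating height, to within about 1 mm, because the force reading showed no clear contact.
- **Final check (wrist camera):** The core, small disc and cap are all within about 1 mm of the stud axis, around (625, 165.5) mm. The wide disc was about 2.4 mm off the axis when last seen, before the core covered it, against the 10 mm allowed.
- **Heights:** Tops read 32.7 mm for the core, 40.6 mm for the small disc and 52.5 mm for the hub, against 34, 42 and 54 mm expected. The readings are 1.3–1.5 mm low throughout, which matches the offset this camera also showed on the bench.
- **Other checks:** The wrist camera also read sideways about 1.4 mm differently from the tool, and I corrected for that. The moves stayed clear of the multimeter, spool, screwdriver and the two look-alikes, but I did not re-measure them at the end. The gripper was open and clear of the stack at sign-off.

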